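# Third hand for strapping a teapot-spout mould

### The job

Be a third hand for the potter, who is about to strap a two-part plaster spout mould: fetch the loose half with the blue stripe, stand it upright on the jig's board with its grooved face flat against the grooved face of the fixed blue-striped half, sides and bottoms in line, and push straight along the jig until the black pointer stands inside the green zone, never in the red. Keep it there, steady, for about two seconds and finish while your fingers still hold it pressed like that; do not let go or back off. Leave the red-striped half, the teapot, the cup and the paddle alone.

Things in the scene. Friction and masses are not known exactly. Their poses are not given: they have to be found in the camera images.
- blue_half: Loose plaster half: off-white upright block, 36 mm thick (x), 56 wide (y), 80 high, about 0.18 kg; blue stripe on its top and back (-x). Its +x mating face is flat with a groove 16 mm wide, 10 deep, from the top 50 mm down. Origin: centre of underside. Stands on the table left or right of the jig, mating face roughly away from the robot. Grip it across the 56 mm; the mating face must stay free.
- blue_face (a point): Centre of the mating face of the loose half: 18 mm along its +x from its axis, 40 mm above its underside.
- jig: Jig screwed to the table: plywood board 18 mm thick, 130 wide (y), from x = -130 to +150 mm. Origin: under the board, in the plane of the fixed half's face at rest. +x is the push direction, away from the robot. Grey spring housing, 90 mm wide, top 75 mm above the table, at x = 90 to 145; on it a scale with a green, then a red zone, under a black pointer that moves with the carriage.
- fixed_half: The other mould half, a block of 36 x 56 x 80 mm with blue stripe, fixed to the sprung carriage and moving with it; underside level with the board's top (18 mm above the table). Grooved mating face looks to -x. Origin: centre of its underside, 18 mm behind that face; axes parallel to the jig's. Behind it an aluminium plate 70 mm wide, top 92 mm above the table.
- fixed_face (a point): Centre of the mating face of the fixed half, 40 mm above the board's top (58 mm above the table); axes parallel to the jig's. It moves with the carriage. When the halves are properly closed, blue_face lies on it.
- carriage (a joint): Travel of the sprung carriage along the jig's +x, in m: 0 at rest (all the way towards the robot), stop at 0.034. A spring of 700 N/m pushes it back, so 0.015 is about 10.5 N. The pointer is in the green zone from 0.010 to 0.020 (7 to 14 N) and enters the red zone at 0.025 (17.5 N).
- red_half: Bystander: half of another mould, same shape and size as the loose half but with a red stripe. It stands on the other side of the jig. Origin: centre of the underside.
- teapot: Bystander: small olive-brown clay teapot with side handle, body 92 mm across, 87 mm high. Origin: centre of the underside.
- cup: Bystander: blue ceramic cup, 72 mm across the rim, 75 mm high. Origin: centre of the underside.
- paddle: Bystander: flat wooden paddle about 205 mm long, 45 mm wide, 10 mm thick, lying flat along its x. Origin: on the underside near its middle.

How it is judged (in metres and radians):
On the way:
1. the loose half, held by the fingers square on the fixed half, is kept pressed with the pointer in the green zone (value of joint carriage between 0.01 and 0.02 m and contact force between blue_half and fixed_half between 5 and 17 N and contact force between the fingers and blue_half above 1 N and x of blue_face in the frame of fixed_face between -0.003 and 0.003 m and y of blue_face in the frame of fixed_face between -0.006 and 0.006 m and z of blue_face in the frame of fixed_face between -0.005 and 0.006 m and angle between the x axis of blue_half and the x axis of fixed_half, either way round below 0.08 rad and angle between blue_half's own z axis and vertical below 0.08 rad and linear speed of blue_half below 0.015 m/s), for 1.5 s.
At the end, for the whole second after the job is handed in: Still held pressed by the fingers: carriage at 10 to 20 mm, 5 to 17 N between the halves, faces closed within 3 mm, sides in line within 6 mm, bottoms level within 5 mm, square and upright within 4.5 degrees, at rest; bystanders within 30 mm of their places (all of step 1 and distance of each of red_half, teapot, cup, paddle from where it was at the start of the episode below 0.03 m); the arm keeps its last pose, push and grip.
It fails at once if the pointer is pushed into the red zone (value of joint carriage above 0.025 m).
It fails at once if the red-striped half, teapot, cup or paddle is disturbed by more than 30 mm (distance of any of red_half, teapot, cup, paddle from where it was at the start of the episode above 0.03 m).
It also fails if it takes over 51 s, if anything falls off the work surface, if the arm or the gripper's body presses on something with over 40 N, if the wrist force passes 120 N, or if a joint passes its speed limit or range.

### The arm

A 6-joint arm with a two-finger parallel gripper is mounted at the origin on the work surface. World frame = base frame: x ahead of the robot, y to its left, z up, the work surface at z = 0. Lengths are in mm, angles in rad, forces in N, time in s.
With the tool pointing down it reaches from about 350 to 775 mm from the base axis. Payload 7.3 kg.
Tool frame: the origin (TCP) lies on the centre line of the jaws, within the pads' length; the fingertips stand 11 mm ahead of it and the grasp point (between the pads) lies 8 mm behind it; z points along the fingers, y is the line along which they close (so a half turn about z gives the same grasp; the last joint's range is limited). The gripper opens to 92 mm and grips with 3 to 60 N. Pads are 19 mm wide; open, the fingers measure 130 mm over their backs; the gripper's body (75 mm by 190 mm) begins 47 mm behind the grasp point.
Start: joints at [-1.324, 0.342, 1.524, -0, 1.275, -0.146], TCP at [200.981, -485.026, 237.741] pointing down, gripper open.
Joint ranges: [-2.53, 2.53], [-0.77, 2.02], [0.04, 2.7], [-1, 4.14], [0.28, 2.66], [-3.11, 3.11]. Speed limits (rad/s): [2.57, 2.57, 3.14, 3.14, 3.14, 3.14].

### API

Orientations are given as [roll, pitch, yaw] about the fixed x, y, z axes, in that order (R = Rz(yaw) Ry(pitch) Rx(roll)).
In Python, from plant import bot gives the robot as it stands.
- The arm moves only by the tool step_arm, never from a script. Its argument "deltas" is a list of rows, each a list of 5 numbers: the opening, from 0 (shut) to 1 (fully open), then the shift along the tool's x, y, z each as a share of 0.5 m, from -1 to 1, then the turn about the tool's z as a share of pi/2 rad, from -1 to 1. In form: [[claw, x, y, z, turn], ...]. A call has 1 to 8 rows; each row shifts and turns the commanded pose from where the row before left it, along the tool's axes as they then stand; what a row does not reach is not made up. A row lasts 1/10 s, in which the tool goes at most 50 mm and 8.59 degrees, less where a joint would pass 70% of its speed; a pose out of reach is approached as far as the arm can. A call with a number of a shift or a turn outside -1 to 1 is refused whole. A call with a gripper value outside its range is refused whole. The fingers move at their own pace and stop on an object; the grip force is fixed at half the most. Time passes only in rows, so rows that do not move let the fingers close. It gives the time, the measured TCP pose, the force, the opening and the grip force at its end, in the units of the state.
- bot.get_obs(): the state, without advancing time (a new reading comes with each control period).
- bot.capture(name): name is "scene" or "top" or "wrist"; returns (picture, depth): 400x640x3 uint8, red, green, blue; 400x640 float32, mm along the optical axis (not along the pixel's ray), 0 where there is no reading.
- bot.camera_params(name): a dict with "fov_y" (degrees; the focal length in pixels is half the picture's height over the tangent of half this angle, whatever the lens; pixels are square), "cx", "cy" (the principal point, pixels), "rvec" (rotation vector, rad) and "tvec" (3), from world to camera coordinates, as OpenCV has them. Camera axes: x right, y down, z forward; pixel columns grow to the right and rows downward; lengths in mm; the calibration is good to about 2 mm. A picture is of the moment at which its call begins: read the wrist's pose just before it. camera_params takes no time and is no camera call; for the wrist camera it gives the pose at the moment of the call.
- bot.close_job(): hands the job in; it is judged then, once.
The state is a dict: "time": time; "joint_positions": joint angles; "dq": joint speeds; "tau": joint torques, N m; "tool_pos": TCP position; "tcp_rot": TCP orientation; "contact_force": force on the tool from outside, world axes, zero at the start; "moment": the same for the moment, N m; "grip_width": finger opening in mm; "finger_force": force on a finger pad.
Only numpy, scipy, OpenCV 4.12 (cv2) and the standard library are available. Lean on these libraries where they do the work, as an engineer would, in place of code of your own. Each camera call takes 0.05 s, during which the arm holds its last target. There are 200 camera calls.

## Working session

There is one attempt and no reset: what is moved stays moved. The work goes in short steps, Python scripts to look and compute and a tool call to move; the robot and the scene stay as the last step left them, time stands still between calls to the robot, and variables do not carry over. Pictures are saved under pics/ and viewed, at most 10 in all, crops included, and the job is handed in when it is done.

Besides the shell and the picture viewer there is one more tool, called after "Call:" as name(argument=value, ...) on one line, values as JSON. step_arm: Moves the arm, as the interface text tells. Shift numbers are shares of 0.5 m and turn numbers shares of pi/2 rad, none past 1 either way. Its arguments: {"type":"object","properties":{"deltas":{"type":"array","items":{"type":"array","items":{"type":"number","minimum":-1,"maximum":1}}}},"required":["deltas"]}

```bash
mkdir -p pics; ls
cat > h.py <<'E'
import numpy as np, cv2
from plant import bot
def cam(n,p=None):
    p=p or bot.camera_params(n); R=cv2.Rodrigues(np.array(p["rvec"],float))[0]; t=np.array(p["tvec"],float).ravel()
    return 200/np.tan(np.radians(p["fov_y"])/2),p["cx"],p["cy"],R,t
def shot(n):
    c=cam(n); im,d=bot.capture(n); return im,d,c
def cloud(d,c):
    f,cx,cy,R,t=c; v,u=np.mgrid[:d.shape[0],:d.shape[1]]
    P=np.stack([(u-cx)/f*d,(v-cy)/f*d,d],-1)
    P=(P-t)@R; P[d<=0]=np.nan; return P
def save(n,im): cv2.imwrite("pics/"+n+".png",im[...,::-1])
E
python3 - <<'E'
from h import *
for n in ("scene","top"):
    im,d,c=shot(n); save(n+"0",im); np.savez("pics/"+n+"0.npz",im=im,d=d); print(n,bot.camera_params(n),(-c[3].T@c[4]).round())
print(bot.get_obs())
E
```

```text
pics
scene {'fov_y': 57.18770941547082, 'cx': 316.3027187593041, 'cy': 202.99766245569157, 'rvec': array([ 2.22113655,  1.43199516, -0.41034431]), 'tvec': array([-212.54926986, -388.70755174, 1359.68548526])} [1044. -240.  948.]
top {'fov_y': 48.48734407415289, 'cx': 324.85627936246783, 'cy': 196.65985424121297, 'rvec': array([ 2.13186597, -2.18769916,  0.11030868]), 'tvec': array([  15.03113484,  553.20811444, 1118.18069269])} [ 426.   -8. 1173.]
{'time': 0.1, 'joint_positions': array([-1.32399935e+00,  3.42652584e-01,  1.52490512e+00,  2.87760317e-05,
        1.27539405e+00, -1.45999519e-01]), 'dq': array([ 0.00026197, -0.00102344, -0.0018732 , -0.00124041,  0.00134423,
       -0.00270468]), 'tau': array([ 1.35800747e-03, -4.32005131e+01, -2.44694227e+01,  7.19212834e-02,
        5.25828637e-02, -5.97526491e-05]), 'tool_pos': array([ 200.90130474, -484.67411717,  237.12040035]), 'tcp_rot': array([-3.14025201e+00, -2.24949612e-04,  3.92787945e-01]), 'contact_force': array([ 0.14830028, -0.55101101,  0.45399067]), 'moment': array([ 0.02110682, -0.0115806 , -0.01609545]), 'finger_force': 0.0, 'grip_width': 92.270899385863}
```

View pics/scene0.png

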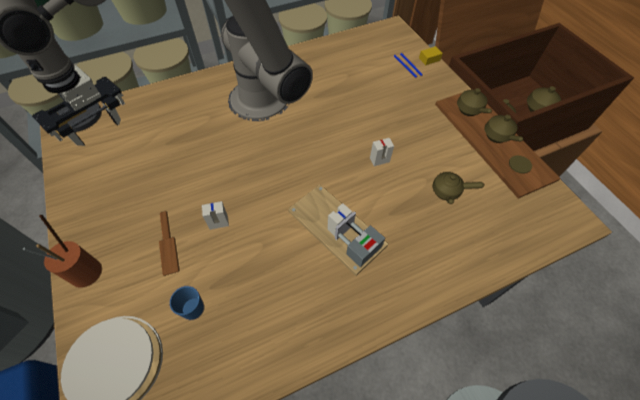

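View pics/top0.png

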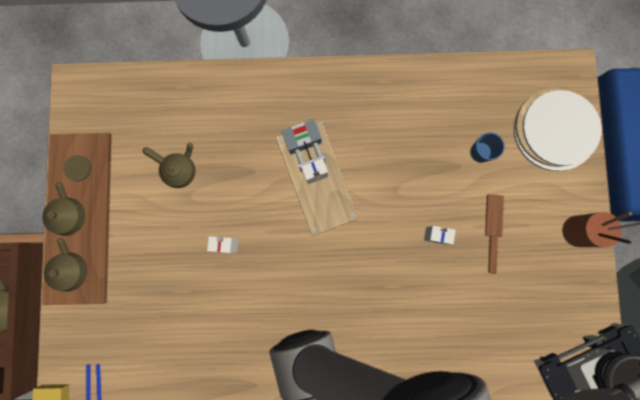

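The scene and top views show the loose blue half at (441,235) in the top view, right of the jig, and the jig's fixed half at (314,168). The red half is at (222,245), the cup at (487,148) and the paddle at (494,230). The arm starts at the lower right.

Run:
```python
from h import *
def rect(P,m,mode=""):
    q=P[m][:,:2].astype(np.float32); (c,s,a)=cv2.minAreaRect(q); return np.round(c,1),np.round(s,1),round(a,1),np.round(np.median(P[m][:,2]),1),len(q)
z=np.load("pics/top0.npz"); P=cloud(z["d"],cam("top"));im=z["im"].astype(int)
print("table z",np.nanmedian(P[200:210,350:420,2]))
def win(u,v,r): 
    m=np.zeros(im.shape[:2],bool); m[v-r:v+r,u-r:u+r]=1; return m
Z=P[...,2]
print("loose top",rect(P,win(441,235,28)&(Z>74)&(Z<90)))
print("fixed top",rect(P,win(314,168,22)&(Z>93.5)&(Z<108)))
print("board",rect(P,win(318,178,65)&(Z>12)&(Z<24)))
print("jig all",rect(P,win(318,178,65)&(Z>12)))
print("housing",rect(P,win(302,135,25)&(Z>68)&(Z<82)))
blue=(im[...,2]>im[...,0]+40)&(im[...,2]>im[...,1]+30)
for n,(u,v) in dict(loose=(441,235),fixed=(314,168)).items():
    m=blue&win(u,v,20); q=P[m]; print(n,"stripe",len(q),rect(P,m),np.round(np.ravel(cv2.fitLine(q[:,:2].astype(np.float32),cv2.DIST_L2,0,.01,.01)),3))
k=lambda I,u,v,r:cv2.resize(I[v-r:v+r,u-r:u+r],(390,390),interpolation=cv2.INTER_CUBIC)
s=np.load("pics/scene0.npz")["im"]
save("crops",np.hstack([k(z["im"],441,235,26),k(s,215,214,26)]))
```

```text
table z 0.05674030214241026
loose top (array([ 447.2, -284.5]), array([57.6, 36.3]), 78.3, np.float64(80.1), 323)
fixed top (array([618.4,  27.9]), array([43.5, 65.5]), 16.3, np.float64(98.0), 320)
board (array([608.3,  22.9]), array([280. , 129.9]), 19.0, np.float64(18.1), 3711)
jig all (array([608.3,  22.9]), array([280. , 129.9]), 19.0, np.float64(19.4), 5299)
housing (array([684.6,  49.3]), array([109.7,  89.7]), 18.6, np.float64(75.2), 776)
loose stripe 32 (array([ 441.6, -283.9]), array([ 8.5, 24.9]), 74.9, np.float64(79.9), 32) [ 9.80000e-01 -2.00000e-01  4.41985e+02 -2.84461e+02]
fixed stripe 30 (array([620.6,  26. ]), array([24.9,  6.8]), 20.1, np.float64(98.6), 30) [9.47000e-01 3.21000e-01 6.20384e+02 2.57760e+01]
```

View pics/crops.png

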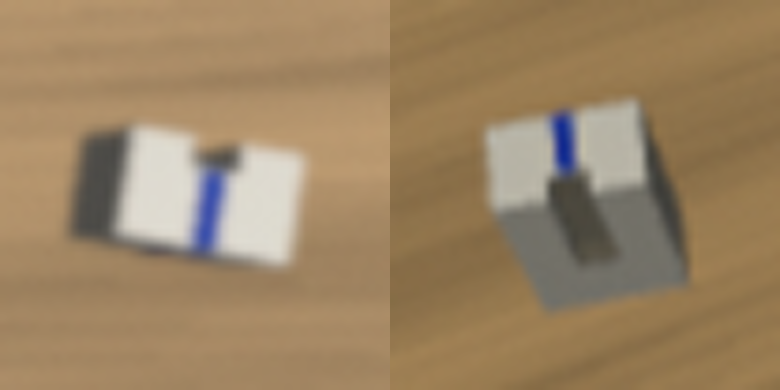

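The groove faces +x. The loose half is at (447.2, -284.5), yaw about -11.7°. The jig's yaw is 19° and its origin is about (598.8, 19.6). I turn the tool first.

Call:
step_arm(deltas=[[1, 0, 0, 0, 0.095], [1, 0, 0, 0, 0.095], [1, 0, 0, 0, 0.095], [1, 0, 0, 0, 0.095], [1, 0, 0, 0, 0]])

```text
time: 0.6
tool_pos: [200.9, -484.8, 237.4]
tcp_rot: [-3.141, 0.0, -0.205]
contact_force: [-0.2, 0.7, 0.0]
grip_width: 91.8
finger_force: 0.0
```

Call:
step_arm(deltas=[[1, 0.057, -0.07, 0, 0], [1, 0.057, -0.07, 0, 0], [1, 0.057, -0.07, 0, 0], [1, 0.057, -0.07, 0, 0], [1, 0.057, -0.07, 0, 0], [1, 0.057, -0.07, 0, 0], [1, 0.057, -0.07, 0, 0], [1, 0, 0, 0, 0]])

```text
time: 1.4
tool_pos: [449.2, -281.9, 237.4]
tcp_rot: [-3.14, -0.001, -0.194]
contact_force: [-0.2, -0.6, -0.4]
grip_width: 91.9
finger_force: 0.0
```

```bash
cat >> h.py <<'E'
def go(x,y,z,yaw):
    o=bot.get_obs(); p=o["tool_pos"]; w=o["tcp_rot"][2]; R=cv2.Rodrigues(np.array([0,0,w]))[0]@np.diag([1,-1,-1.])
    print("t",round(o["time"],2),"tcp",p.round(1),"rot",np.degrees(o["tcp_rot"]).round(2),"F",o["contact_force"].round(1),"grip",round(o["grip_width"],1),round(o["finger_force"],1))
    dt=(np.degrees(w)-yaw)/90
    print("shares now-frame",((np.array([x,y,z])-p)@R/500).round(4),"turn",round(dt,4))
E
python3 - <<'E'
from h import *
im,d,c=shot("wrist"); save("w1",im); P=cloud(d,c)
m=(P[...,2]>76)&(P[...,2]<85)&(abs(P[...,0]-447)<60)&(abs(P[...,1]+284)<60)
print(m.sum(),cv2.minAreaRect(P[m][:,:2].astype(np.float32)))
go(447.2,-284.5,100,-11.7)
E
```

```text
1599 ((447.30657958984375, -286.9402160644531), (56.13002395629883, 37.02932357788086), 78.4744873046875)
t 1.45 tcp [ 447.4 -283.6  237.3] rot [-1.7998e+02  3.0000e-02 -1.1210e+01] F [-0.5 -0.9 -0.2] grip 91.8 0.0
shares now-frame [-1.000e-04  1.800e-03  2.747e-01] turn 0.0054
```

View pics/w1.png

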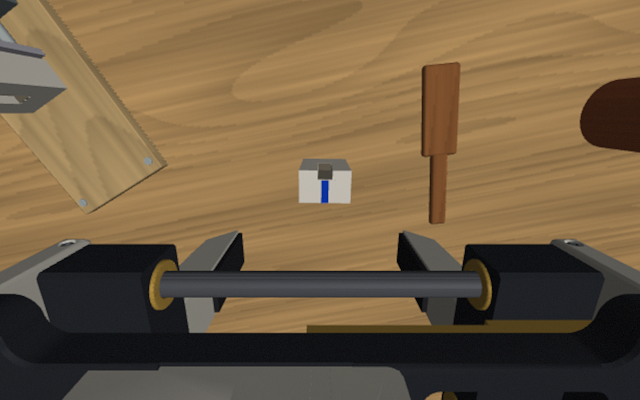

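The wrist view shows the block at (325,182), centred between the jaws and square to them, with its groove away from the robot. I descend and grip.

Call:
step_arm(deltas=[[1, 0, 0.004, 0.08, 0.004], [1, 0, 0, 0.08, 0], [1, 0, 0, 0.08, 0], [1, 0, 0, 0.08, 0], [1, 0, 0, 0.05, 0], [1, 0, 0, 0.032, 0], [1, 0, 0, 0, 0]])

```text
time: 2.15
tool_pos: [443.4, -287.4, 34.5]
tcp_rot: [-3.139, 0.005, -0.209]
contact_force: [-0.4, -0.8, 0.7]
grip_width: 92.0
finger_force: 0.0
```

Call:
step_arm(deltas=[[0.5, 0, 0, 0, 0], [0.5, 0, 0, 0, 0], [0.5, 0, 0, 0, 0], [0.5, 0, 0, 0, 0], [0.5, 0, 0, 0, 0], [0.5, 0, 0, 0, 0], [0.5, 0, 0, 0, 0], [0.5, 0, 0, 0, 0]])

```text
time: 2.95
tool_pos: [445.8, -287.6, 37.3]
tcp_rot: [3.141, -0.001, -0.21]
contact_force: [-1.0, 1.0, 6.2]
grip_width: 55.7
finger_force: 30.0
```

Call:
step_arm(deltas=[[0.5, 0, 0, -0.03, 0], [0.5, 0, 0, -0.06, 0], [0.5, 0, 0, -0.06, 0], [0.5, 0, 0, -0.06, 0], [0.5, 0, 0, -0.03, 0], [0.5, 0, 0, 0, 0]])

```text
time: 3.55
tool_pos: [446.5, -288.2, 158.7]
tcp_rot: [3.139, -0.004, -0.21]
contact_force: [0.0, 0.6, -2.1]
grip_width: 55.7
finger_force: 30.0
```

Run:
```python
from h import *
# approach point: jig frame x=-18-25 (block centre), y=0
a=np.radians(19); ex=np.array([np.cos(a),np.sin(a)]); O=np.array([608.3,22.9])-10*ex
t=O-48*ex; print(O,t); go(*t,155,19)
# block in hand, measured
im,d,c=shot("top"); P=cloud(d,c); o=bot.get_obs(); p=o["tool_pos"]
z=P[...,2]
im,d,c=shot("wrist"); save("w2",im)
```

```text
[598.84481424  19.64431846] [553.45992262   4.01704704]
t 3.55 tcp [ 446.5 -288.2  158.7] rot [179.87  -0.22 -12.05] F [ 0.   0.6 -2.1] grip 55.7 30.0
shares now-frame [ 0.0872 -0.6163  0.0074] turn -0.3449
```

Call:
step_arm(deltas=[[0.5, 0.011, -0.077, 0, 0], [0.5, 0.011, -0.077, 0, 0], [0.5, 0.011, -0.077, 0, 0], [0.5, 0.011, -0.077, 0, 0], [0.5, 0.011, -0.077, 0, 0], [0.5, 0.011, -0.077, 0, 0], [0.5, 0.011, -0.077, 0, 0], [0.5, 0.011, -0.077, 0, 0]])

```text
time: 4.45
tool_pos: [552.4, 6.2, 154.7]
tcp_rot: [3.141, 0.003, -0.21]
contact_force: [1.0, -1.0, -0.8]
grip_width: 55.9
finger_force: 30.0
```

Call:
step_arm(deltas=[[0.5, 0, 0, 0, -0.086], [0.5, 0, 0, 0, -0.086], [0.5, 0, 0, 0, -0.086], [0.5, 0, 0, 0, -0.086], [0.5, 0, 0, 0, 0], [0.5, 0, 0, 0, 0]])

```text
time: 5.05
tool_pos: [552.3, 4.6, 155.4]
tcp_rot: [-3.141, 0.002, 0.326]
contact_force: [-0.3, 0.1, -1.4]
grip_width: 55.7
finger_force: 30.0
```

Run:
```python
from h import *
go(553.5,4,155,19)
im,d,c=shot("wrist"); save("w3",im); np.savez("pics/w3.npz",im=im,d=d,P=cloud(d,c))
im,d,c=shot("scene"); P=cloud(d,c); np.savez("pics/s3.npz",im=im,d=d,P=P)
f,cx,cy,R,t=c; q=R@np.array([580,10,100.])+t; u,v=int(f*q[0]/q[2]+cx),int(f*q[1]/q[2]+cy)
save("s3",cv2.resize(im[v-60:v+60,u-80:u+80],(640,480),interpolation=cv2.INTER_CUBIC)); print(u,v)
```

```text
t 5.05 tcp [552.3   4.6 155.4] rot [-1.7995e+02  1.2000e-01  1.8700e+01] F [-0.3  0.1 -1.4] grip 55.7 30.0
shares now-frame [0.0018 0.0018 0.0007] turn -0.0033
329 204
```

View pics/w3.png

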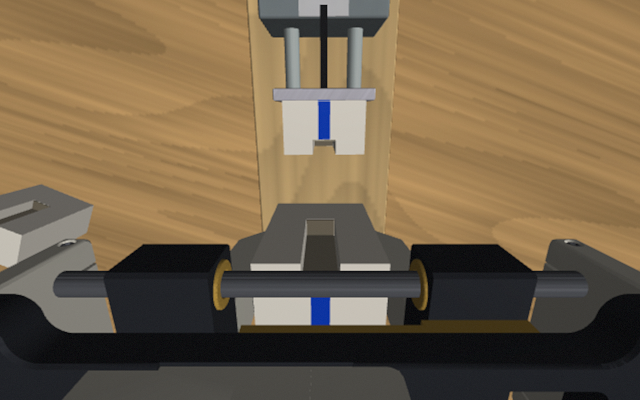

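View pics/s3.png

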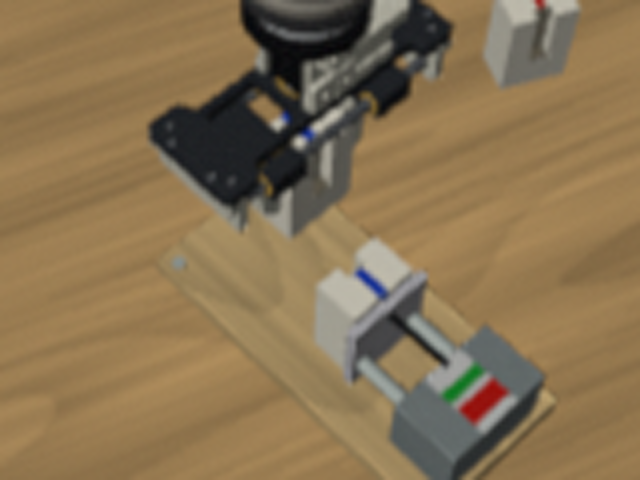

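The wrist view shows the half upright in the jaws, groove forward at (320,240) and face free, about in line with the fixed half at (323,125). I measure both halves from this same depth picture.

```bash
cat >> h.py <<'E'
def both(P,im):
    a=np.radians(19); ex=np.array([np.cos(a),np.sin(a),0]); ey=np.array([-ex[1],ex[0],0]); O=np.array([598.84,19.64,0])
    J=np.stack([(P-O)@ex,(P-O)@ey,P[...,2]],-1)   # jig frame
    o=bot.get_obs()["tool_pos"]-O; tx=o@ex; tz=o[2]
    w=im.min(-1)>120
    v,u=np.mgrid[:400,:640]
    m=(abs(J[...,2]-98)<3)&(J[...,0]>-5)&(J[...,0]<32)&(abs(J[...,1])<35)&w
    r=cv2.minAreaRect(J[m][:,:2].astype(np.float32)); print("fixed top z",np.median(J[m][:,2]).round(1),"rect",r)
    # held face: points near face plane
    h=(abs(J[...,0]-(tx+18))<6)&(abs(J[...,1]-o@ey)<35)&(J[...,2]<tz+36)&(J[...,2]>tz-50)
    q=J[h]; 
    A=np.c_[q[:,1]-o@ey,q[:,2]-tz,np.ones(len(q))]
    for _ in range(4):
        s=np.linalg.lstsq(A,q[:,0],rcond=None)[0]; k=abs(A@s-q[:,0])<1.2; A,q=A[k],q[k]
    print("face n",len(q),"x at tcp height",s[2].round(2),"yaw deg",np.degrees(-s[0]).round(2),"pitch deg",np.degrees(s[1]).round(2))
    print("face y lim",np.percentile(q[:,1],[.5,99.5]).round(1),"z lim",np.percentile(q[:,2],[.5,99.5]).round(1),"tcp in jig",np.round([tx,o@ey,tz],1))
E
python3 - <<'E'
from h import *
z=np.load("pics/w3.npz"); both(z["P"],z["im"])
E
```

```text
fixed top z 97.7 rect ((15.765040397644043, -2.427886962890625), (56.060997009277344, 32.22888946533203), 89.757568359375)
face n 4658 x at tcp height -29.68 yaw deg -0.27 pitch deg 0.22
face y lim [-27.4  28.2] z lim [119.1 191.8] tcp in jig [-48.6   0.7 156. ]
```

Call:
step_arm(deltas=[[0.5, 0, 0.0056, 0, 0], [0.5, 0, 0, 0.04, 0], [0.5, 0, 0, 0.06, 0], [0.5, 0, 0, 0.05, 0], [0.5, 0, 0, 0.03, 0], [0.5, 0, 0, 0.015, 0], [0.5, 0, 0, 0, 0], [0.5, 0, 0, 0, 0]])

```text
time: 5.95
tool_pos: [554.4, 1.7, 59.9]
tcp_rot: [3.141, -0.001, 0.33]
contact_force: [0.2, -0.8, -0.9]
grip_width: 56.2
finger_force: 30.0
```

Run:
```python
from h import *
for i in range(2):
    im,d,c=shot("wrist"); P=cloud(d,c); both(P,im)
save("w4",im)
go(553.5,4,55,19)
```

```text
fixed top z 97.7 rect ((15.642849922180176, -2.1608409881591797), (32.591609954833984, 56.678810119628906), 0.3997992277145386)
face n 4897 x at tcp height -28.63 yaw deg -0.09 pitch deg -0.06
face y lim [-31.9  26.7] z lim [16.9 95.9] tcp in jig [-47.7  -2.6  60.2]
fixed top z 97.7 rect ((15.489574432373047, -2.184518814086914), (56.36600112915039, 32.69828796386719), 89.9061050415039)
face n 4890 x at tcp height -28.49 yaw deg -0.07 pitch deg -0.07
face y lim [-32.   27.2] z lim [16.8 96. ] tcp in jig [-47.6  -2.5  60.3]
t 6.05 tcp [554.6   1.7  60.3] rot [ 1.7994e+02 -1.1000e-01  1.8890e+01] F [-0.4  0.7 -1.2] grip 55.6 30.0
shares now-frame [-0.0007 -0.005   0.0105] turn -0.0012
```

View pics/w4.png

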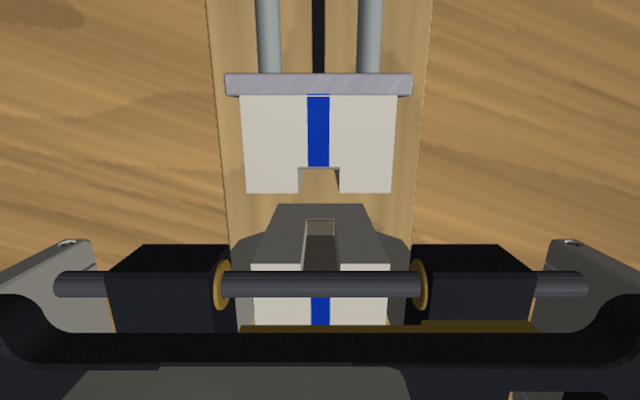

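```bash
cat >> h.py <<'E'
def tops():
    im,d,c=shot("wrist"); P=cloud(d,c)
    a=np.radians(19); ex=np.array([np.cos(a),np.sin(a),0]); ey=np.array([-ex[1],ex[0],0]); O=np.array([598.84,19.64,0])
    J=np.stack([(P-O)@ex,(P-O)@ey,P[...,2]],-1)
    w=(im.min(-1)>140)&(np.arange(400)[:,None]>298)&(np.arange(400)[:,None]<325)&(abs(np.arange(640)[None]-321)<75)
    q=J[w]; print("held top n",len(q),"z",np.nanmedian(q[:,2]).round(2),"y lim",np.nanpercentile(q[:,1],[.5,99.5]).round(1),"x",np.nanpercentile(q[:,0],[1,99]).round(1))
    b=(im[...,2].astype(int)>im[...,0]+50)&np.isfinite(J[...,2])
    for s,n in ((b&(np.arange(400)[:,None]>290),"held"),(b&(np.arange(400)[:,None]<280),"fixed")):
        k=J[s&(J[...,2]>60)]; print(n,"stripe n",len(k),"y",np.median(k[:,1]).round(2) if len(k) else 0,"z",np.median(k[:,2]).round(2) if len(k) else 0,"x lim",np.percentile(k[:,0],[1,99]).round(1) if len(k) else 0)
    return im,J
E
python3 - <<'E'
from h import *
im,J=tops(); print(J[312:322,280,:].round(1)[::4])
E
```

```text
held top n 2946 z 102.6 y lim [-30.4  25.2] x [-57.8 -44.6]
held stripe n 528 y -2.63 z 103.28 x lim [-57.2 -23.5]
fixed stripe n 1525 y -2.03 z 98.36 x lim [10.4 35.9]
[[-51.   14.2 102.9]
 [-53.8  14.5 102. ]
 [-55.3  14.4 102.7]]
```

Call:
step_arm(deltas=[[0.5, 0, 0, 0.008, 0], [0.5, 0, 0, 0, 0], [0.5, 0, 0, 0, 0], [0.5, 0, 0, 0, 0], [0.5, 0, 0, 0, 0]])

```text
time: 6.6
tool_pos: [553.9, 1.8, 55.3]
tcp_rot: [3.141, -0.0, 0.33]
contact_force: [-0.3, -0.3, 0.3]
grip_width: 56.3
finger_force: 30.0
```

Run:
```python
from h import *
im,J=tops(); go(553.5,4,55,19)
```

```text
held top n 2944 z 97.61 y lim [-30.   25.5] x [-58.4 -45.2]
held stripe n 530 y -2.32 z 98.36 x lim [-57.6 -23.7]
fixed stripe n 1716 y -2.08 z 98.36 x lim [10.4 36. ]
t 6.65 tcp [553.9   1.9  55.3] rot [ 1.7999e+02 -1.0000e-02  1.8910e+01] F [-0.5 -0.8  0.1] grip 56.1 30.0
shares now-frame [ 0.0006 -0.0043  0.0006] turn -0.001
```

Call:
step_arm(deltas=[[0.5, 0.01, 0, 0, 0], [0.5, 0.01, 0, 0, 0], [0.5, 0.01, 0, 0, 0], [0.5, 0.01, 0, 0, 0], [0.5, 0.006, 0, 0, 0], [0.5, 0, 0, 0, 0], [0.5, 0, 0, 0, 0]])

```text
time: 7.35
tool_pos: [576.1, 9.4, 55.3]
tcp_rot: [3.141, -0.001, 0.33]
contact_force: [1.4, -0.4, 1.2]
grip_width: 55.8
finger_force: 30.0
```

Call:
step_arm(deltas=[[0.5, 0.002, 0, 0, 0], [0.5, 0.002, 0, 0, 0], [0.5, 0.002, 0, 0, 0], [0.5, 0.002, 0, 0, 0], [0.5, 0.002, 0, 0, 0], [0.5, 0.002, 0, 0, 0], [0.5, 0, 0, 0, 0], [0.5, 0, 0, 0, 0]])

```text
time: 8.15
tool_pos: [581.3, 11.2, 55.3]
tcp_rot: [3.141, -0.0, 0.33]
contact_force: [-3.3, 0.1, 4.5]
grip_width: 56.1
finger_force: 30.0
```

```bash
cat >> h.py <<'E'
def st():
    im,J=tops(); both_=0
    o=bot.get_obs(); a=np.radians(19); F=o["contact_force"]; p=o["tool_pos"]-np.array([598.84,19.64,0])
    ex=np.array([np.cos(a),np.sin(a),0]); ey=np.array([-ex[1],ex[0],0])
    print("t",o["time"],"F jig",np.round([F@ex,F@ey,F[2]],1),"tcp jig",np.round([p@ex,p@ey,p[2]],1),"rot",np.degrees(o["tcp_rot"]).round(2))
    return im,J
E
python3 - <<'E'
from h import *
im,J=st(); save("w5",im)
E
```

```text
held top n 2947 z 97.6 y lim [-30.   25.6] x [-29.4 -16.3]
held stripe n 529 y -2.36 z 98.4 x lim [-28.5   5. ]
fixed stripe n 1395 y -2.05 z 98.31 x lim [11.  36.5]
t 8.2 F jig [-2.4 -0.6  4.5] tcp jig [-19.3  -2.2  55.3] rot [179.99  -0.    18.9 ]
```

View pics/w5.png

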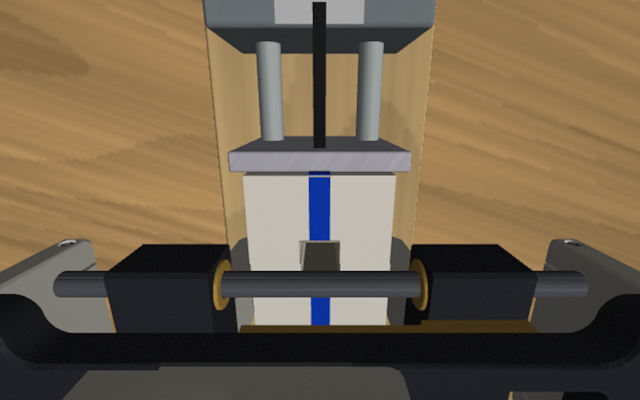

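Contact is made: the fixed stripe has shifted about 0.6 mm and the push reads -2.4 N. I ease up slightly to unload the board, then push.

Call:
step_arm(deltas=[[0.5, 0.001, 0, -0.001, 0], [0.5, 0.003, 0, 0, 0], [0.5, 0.003, 0, 0, 0], [0.5, 0.003, 0, 0, 0], [0.5, 0.003, 0, 0, 0], [0.5, 0.003, 0, 0, 0], [0.5, 0.002, 0, 0, 0], [0.5, 0, 0, 0, 0]])

```text
time: 9.0
tool_pos: [589.0, 14.0, 55.3]
tcp_rot: [-3.141, 0.002, 0.33]
contact_force: [-5.7, -2.6, 0.7]
grip_width: 55.8
finger_force: 30.0
```

Run:
```python
from h import *
im,J=st()
```

```text
held top n 2945 z 97.64 y lim [-30.   25.4] x [-21.1  -7.9]
held stripe n 530 y -2.29 z 98.34 x lim [-20.6  13.5]
fixed stripe n 1398 y -1.98 z 98.32 x lim [19.2 44.7]
t 9.05 F jig [-6.2 -0.7  1.5] tcp jig [-11.2  -2.1  55.3] rot [-1.7998e+02  1.3000e-01  1.8910e+01]
```

Call:
step_arm(deltas=[[0.5, 0.002, 0, 0, 0], [0.5, 0.002, 0, 0, 0], [0.5, 0.002, 0, 0, 0], [0.5, 0.002, 0, 0, 0], [0.5, 0.002, 0, 0, 0], [0.5, 0.002, 0, 0, 0], [0.5, 0, 0, 0, 0], [0.5, 0, 0, 0, 0]])

```text
time: 9.85
tool_pos: [593.7, 15.6, 55.3]
tcp_rot: [-3.141, 0.004, 0.33]
contact_force: [-9.8, -3.7, 4.0]
grip_width: 56.0
finger_force: 30.0
```

Run:
```python
from h import *
im,J=st()
both(bot and cloud(*(lambda s:(s[1],s[2]))(shot("wrist"))),im)
s,_,c=shot("scene"); f,cx,cy,R,t=c; q=R@np.array([650,35,80.])+t; u,v=int(f*q[0]/q[2]+cx),int(f*q[1]/q[2]+cy)
save("s6",np.hstack([cv2.resize(s[v-40:v+40,u-40:u+40],(400,400),interpolation=cv2.INTER_CUBIC),cv2.resize(im[0:320,160:480],(400,400))]))
```

```text
held top n 2951 z 97.67 y lim [-30.1  25.5] x [-16.   -2.9]
held stripe n 534 y -2.28 z 98.42 x lim [-15.4  18.6]
fixed stripe n 1405 y -1.98 z 98.29 x lim [24.1 49.7]
t 9.9 F jig [-10.4  -0.5   4.5] tcp jig [-6.2 -2.1 55.4] rot [-179.96    0.24   18.91]
fixed top z 97.6 rect ((13.500919342041016, -1.3654232025146484), (58.27877426147461, 36.995216369628906), 89.9952163696289)
face n 30 x at tcp height 4.87 yaw deg -3.83 pitch deg 11.95
face y lim [-10.6   5.7] z lim [65.1 91.3] tcp in jig [-6.2 -2.1 55.3]
```

View pics/s6.png

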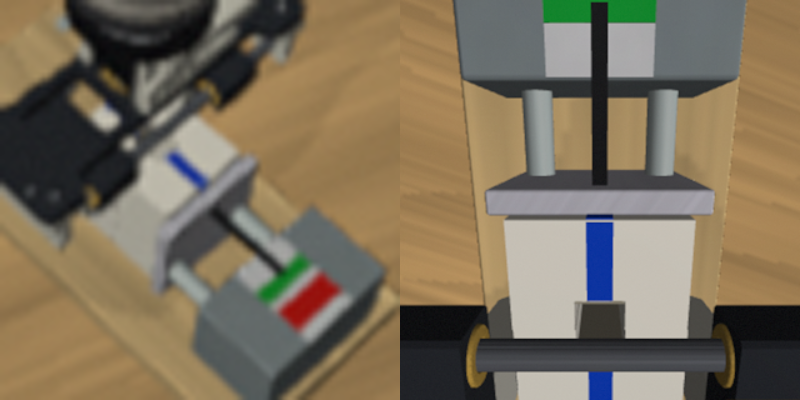

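The pointer tip stands in the green zone, at about (283,272) in the left crop. The halves are closed and in line, with the carriage at about 14 mm and 10.4 N. I hold it there.

Call:
step_arm(deltas=[[0.5, 0, 0, 0, 0], [0.5, 0, 0, 0, 0], [0.5, 0, 0, 0, 0], [0.5, 0, 0, 0, 0], [0.5, 0, 0, 0, 0], [0.5, 0, 0, 0, 0], [0.5, 0, 0, 0, 0], [0.5, 0, 0, 0, 0]])

```text
time: 10.8
tool_pos: [593.7, 15.6, 55.4]
tcp_rot: [-3.141, 0.004, 0.33]
contact_force: [-9.9, -3.4, 4.3]
grip_width: 56.0
finger_force: 30.0
```

Call:
step_arm(deltas=[[0.5, 0, 0, 0, 0], [0.5, 0, 0, 0, 0], [0.5, 0, 0, 0, 0], [0.5, 0, 0, 0, 0], [0.5, 0, 0, 0, 0], [0.5, 0, 0, 0, 0], [0.5, 0, 0, 0, 0], [0.5, 0, 0, 0, 0]])

```text
time: 11.6
tool_pos: [593.7, 15.6, 55.4]
tcp_rot: [-3.141, 0.004, 0.33]
contact_force: [-9.7, -4.8, 4.4]
grip_width: 55.9
finger_force: 30.0
```

Call:
step_arm(deltas=[[0.5, 0, 0, 0, 0], [0.5, 0, 0, 0, 0], [0.5, 0, 0, 0, 0], [0.5, 0, 0, 0, 0], [0.5, 0, 0, 0, 0], [0.5, 0, 0, 0, 0], [0.5, 0, 0, 0, 0], [0.5, 0, 0, 0, 0]])

```text
time: 12.4
tool_pos: [593.7, 15.6, 55.4]
tcp_rot: [-3.141, 0.004, 0.33]
contact_force: [-10.4, -5.1, 3.7]
grip_width: 55.7
finger_force: 30.0
```

Run:
```python
from h import *
st(); print(bot.close_job())
```

```text
held top n 2949 z 97.69 y lim [-30.   25.5] x [-16.  -3.]
held stripe n 535 y -2.28 z 98.36 x lim [-15.4  18.4]
fixed stripe n 1404 y -1.98 z 98.28 x lim [24.1 49.7]
t 12.45 F jig [-10.6  -1.7   4. ] tcp jig [-6.2 -2.1 55.4] rot [-179.96    0.24   18.91]
the job is handed in; nothing more can be done
None
```

I handed in the job with the blue half still gripped and pressed square on the fixed half, pointer in the green (carriage about 14 mm, about 10.5 N), after holding it steady for about 2.5 s; the judge's verdict was not shown.

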